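# Square the mounting channel up against the stop bar

### The job

Push the slotted steel mounting channel across the mat, working on one end and then the other as needed, until it lies flush and parallel against the long face of the aluminium stop bar beside it, anywhere along the bar without hanging over its ends. Keep it flat on the bench (do not lift it), and leave the blue wiring duct on the other side where it lies.

Things in the scene. Friction and masses are not known exactly. Their poses are not given: they have to be found in the camera images.
- stop_bar: Fixed aluminium profile, 300 mm long, 30 wide, 30 high, in the middle of a thin dark green mat. Origin: centre of its underside, on the bench; x along its length (roughly away from the robot, within 15 degrees), z up; its long faces are 15 mm either side of the origin in y. A 20 mm high block lies past its far end; a screwdriver and a 25 mm high tray lie some 280 mm or more to its sides.
- channel: The part to push: bare grey steel channel, 220 mm long, 40 wide, 20 high, loose, open side up, dark slots in its floor; 0.22 to 0.45 kg, slides freely. Origin: centre of its underside; x along its length, y across, z up. Starts on either side of the bar, askew up to 23 degrees, its centre 95 to 130 mm from the bar's centre line. When flush, its centre line is 35 mm from the bar's.
- duct: Bystander on the opposite side of the stop bar: bright blue plastic wiring duct with comb-like sides, open at the top, 220 mm long, 40 wide, 30 high, loose. Origin: centre of its underside; x along its length, z up. Not to be moved.
There are look-alikes about, which are no part of the job. Of the things that look like the channel, take the one that is farthest to the robot's right at the start.

How it is judged:
By the outcome, as a careful person would: the job done as asked, in the order asked, and still so for the second after the job is handed in, with the robot touching nothing.
It also fails if it takes over 35 s, if anything falls off the work surface, if the arm or the gripper's body presses on something with over 40 N, if the wrist force passes 120 N, or if a joint passes its speed limit or range.

### The arm

A 7-joint arm with a two-finger parallel gripper is mounted at the origin on the work surface. World frame = base frame: x ahead of the robot, y to its left, z up, the work surface at z = 0. Lengths are in m, angles in rad, forces in N, time in s.
With the tool pointing down it reaches from about 0.35 to 0.9 m from the base axis. Payload 8.1 kg.
Tool frame: the origin (TCP) lies midway between the tips of the shut fingers; the grasp point (between the pads) lies 19 mm behind it; x points along the fingers, z is the direction in which the jaws open and shut, and the axes are right-handed (so a half turn about x gives the same grasp; the last joint's range is limited). The gripper opens to 92 mm and grips with 3 to 60 N. Pads are 19 mm wide; open, the fingers measure 130 mm over their backs; the gripper's body (75 mm by 190 mm) begins 47 mm behind the grasp point.
Start: joints at [-1.258, 0.434, 0.025, 1.573, -0.012, 1.134, -0.075], TCP at [0.252, 0.572, 0.227] pointing down, gripper open.
Joint ranges: [-2.62, 2.62], [-0.44, 2.09], [-1.27, 1.32], [0.08, 2.57], [-1.32, 4.46], [0.12, 2], [-2.74, 2.74]. Speed limits (rad/s): [2.22, 2.22, 3.01, 3.01, 3.14, 3.14, 3.14].

### API

Orientations are given as a rotation vector (axis times angle).
In Python, from cell import arm gives the robot as it stands. The module is installed in compiled form; this text tells all that it offers.
- The arm moves only by the tool move_arm, never from a script. Its argument "steps" is text: rows parted by semicolons, each of 5 numbers parted by spaces: the shift along the tool's x, y, z in m, then the turn about the tool's x in rad, then the closure in counts, from 0 (fully open) to 255 (shut). A call has 1 to 10 rows; each row is the pose to reach, as a shift and turn from the pose commanded when the call began, along the tool's axes at that moment; what a row does not reach only later rows make up. A row lasts 1/12 s, in which the tool goes at most 41.7 mm and 7.16 degrees, less where a joint would pass 70% of its speed; a pose out of reach is approached as far as the arm can. A call with a gripper value outside its range is refused whole. The fingers move at their own pace and stop on an object; "squeeze" is the grip in N (left out, the last holds). Time passes only in rows, so rows that repeat a pose let the fingers close. It gives the time, the measured TCP pose, the force and the opening at its end, in the units of the state.
- arm.observe(): the state, without advancing time (a new reading comes with each control period).
- arm.get_image(name): name is "scene" or "side" or "wrist"; returns a dict with "img" (420x560x3 uint8, blue, green, red), "z_map" (420x560 float32, m along the optical axis (not along the pixel's ray), 0 where there is no reading), "vfov" (degrees; the focal length in pixels is half the picture's height over the tangent of half this angle, whatever the lens; pixels are square), "cx", "cy" (the principal point, pixels), "extrinsics" (4x4, takes a point from camera to world coordinates). Camera axes: x right, y up, looking along -z (the intrinsics and any distortion apply to the point x, -y, -z); pixel columns grow to the right and rows downward; lengths in m; the calibration is good to about 2 mm. A picture is of the moment at which its call begins.
- arm.sign_off(): hands the job in, once; it reports no verdict.
The state is a dict: "clock": time; "joints": joint angles; "dq": joint speeds; "joint_efforts": joint torques, N m; "position": TCP position; "ee_rot": TCP orientation; "force": force on the tool from outside, world axes, zero at the start; "ft_torque": the same for the moment, N m; "width": opening from 0.0 (shut) to 1.0 (fully open).
Only numpy, scipy, OpenCV 4.12 (cv2) and the standard library are available. Lean on these libraries where they do the work, as an engineer would, in place of code of your own. Each camera call takes 0.05 s, during which the arm holds its last target.

## Working session

There is one attempt and no reset: what is moved stays moved. The work goes in short steps, Python scripts to look and compute and a tool call to move; the robot and the scene stay as the last step left them, time stands still between calls to the robot, and variables do not carry over. Pictures are saved under pics/ and viewed, and the job is handed in when it is done.

Besides the shell and the picture viewer there is one more tool, called after "Call:" by a JSON object that holds its "fn" and its "kwargs", one argument or row to a line. move_arm: Moves the arm, as the interface text tells. Its arguments: {"type":"object","properties":{"steps":{"type":"string"},"squeeze":{"type":"number"}},"required":["steps"]}

```bash
mkdir -p pics; ls; cat > h.py <<'E'
from cell import arm
import cv2, numpy as np
from scipy.spatial.transform import Rotation as R
def grab(n,tag):
    d=arm.get_image(n); cv2.imwrite(f'pics/{tag}.png',d['img']); np.save(f'pics/{tag}.npy',d,allow_pickle=True); return d
def load(tag): return np.load(f'pics/{tag}.npy',allow_pickle=True).item()
def w(d,u,v,z=None):
    f=d['img'].shape[0]/2/np.tan(np.radians(d['vfov'])/2)
    ray=np.array([(u-d['cx'])/f,-(v-d['cy'])/f,-1.]); T=np.array(d['extrinsics'])
    if z is None: return T[:3,:3]@(ray*d['z_map'][int(round(v)),int(round(u))])+T[:3,3]
    r=T[:3,:3]@ray; return T[:3,3]+r*(z-T[2,3])/r[2]
E
python3 - <<'E'
from h import *
s=arm.observe(); print(s)
for n in ['scene','side']:
    d=grab(n,n+'0'); print({k:v for k,v in d.items() if k not in('img','z_map')})
E
```

```text
pics
{'clock': 0.0, 'joints': array([-1.25757078,  0.43520743,  0.02497102,  1.57413609, -0.01159744,
        1.13401703, -0.07510133]), 'dq': array([-2.05757262e-03, -1.68992543e-04,  9.51193110e-04,  2.74255390e-03,
        3.12702281e-05, -1.81990355e-03, -1.48084001e-03]), 'joint_efforts': array([-8.89688436e-04, -6.67845368e+01,  9.84138586e-01, -3.14460683e+01,
       -6.07311074e-02,  4.28872823e-02,  9.24079859e-05]), 'position': array([0.2523019 , 0.57122087, 0.22593955]), 'ee_rot': array([-0.89862195,  1.37902297,  0.89696716]), 'force': array([0.18389367, 0.22480542, 0.07263361]), 'ft_torque': array([ 0.05768191, -0.03578124,  0.02311633]), 'width': 1.0021635010617802}
{'vfov': 48.751067990923175, 'cx': 279.8379865914856, 'cy': 201.26021358193375, 'extrinsics': array([[ 0.79485748, -0.404316  ,  0.45247117,  0.89436021],
       [ 0.60677934,  0.53516331, -0.58772364, -0.47971038],
       [-0.0045199 ,  0.74170668,  0.67070915,  0.67805197],
       [ 0.        ,  0.        ,  0.        ,  1.        ]])}
{'vfov': 46.103679162725236, 'cx': 280.44622887595716, 'cy': 208.97258038655536, 'extrinsics': array([[ 0.96365297,  0.1618739 , -0.21253185,  0.22925463],
       [-0.26666308,  0.53444983, -0.80203128, -0.90913734],
       [-0.01624032,  0.82955423,  0.55818996,  0.74011474],
       [ 0.        ,  0.        ,  0.        ,  1.        ]])}
```

View pics/scene0.png

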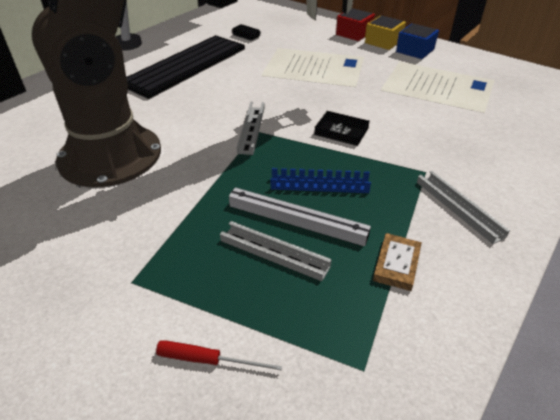

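View pics/side0.png

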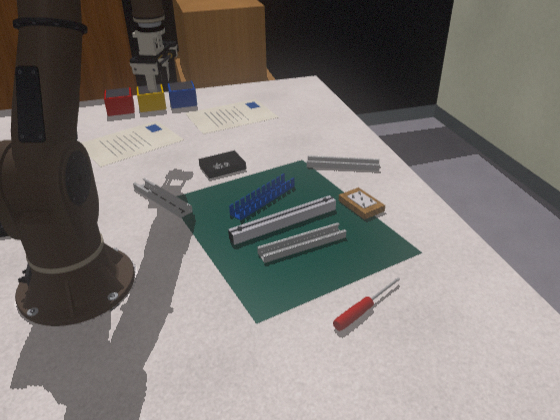

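The channel to push lies on the mat right of the bar: scene (222,237)–(328,268), side (260,250)–(346,235). The look-alikes at scene (250,127) and (462,207) lie farther left. I'll enlarge the crops next.

```bash
python3 - <<'E'
from h import *
d=load('scene0');cv2.imwrite('pics/c1.png',cv2.resize(d['img'][160:300,205:385],None,fx=4.4,fy=4.2,interpolation=2)[:, :])
d=load('side0');cv2.imwrite('pics/c2.png',cv2.resize(d['img'][160:280,215:365],None,fx=5,fy=5,interpolation=2))
E
```

```text
(no output)
```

View pics/c1.png

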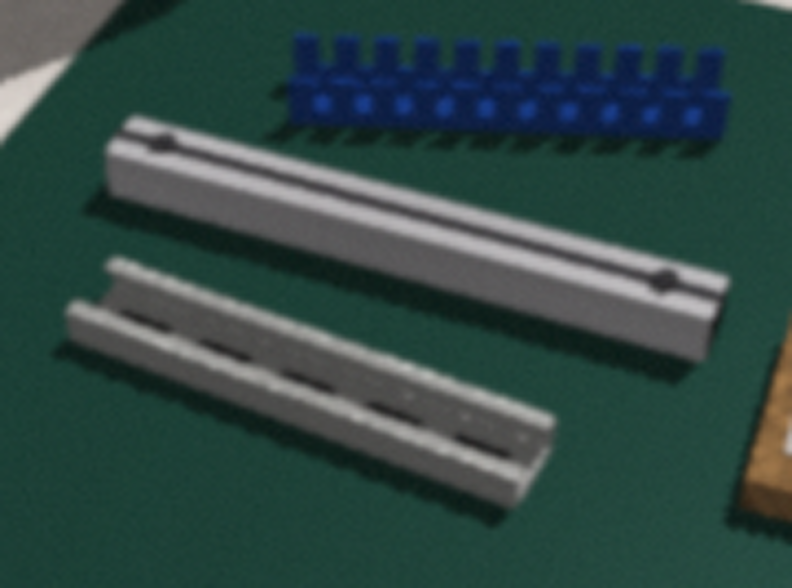

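View pics/c2.png

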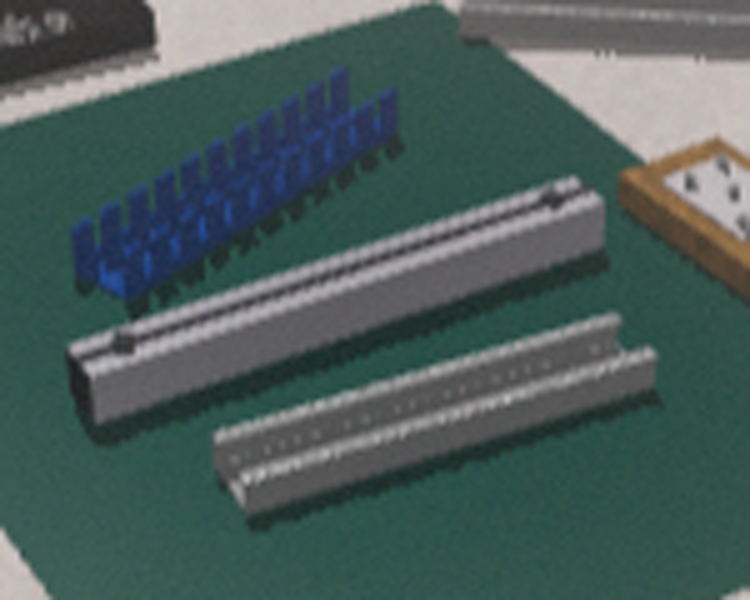

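```bash
cat > m.py <<'E'
from h import *
def rep(name,P):
    # order nl,nr,fr,fl
    P=np.array(P)[:,:2]; c=P.mean(0); ax=(P[2]+P[3]-P[0]-P[1])/2
    print(name,'c',c.round(4),'yaw',np.degrees(np.arctan2(ax[1],ax[0])).round(2),'L',np.linalg.norm(ax).round(4),'W',np.linalg.norm((P[0]+P[3]-P[1]-P[2])/2).round(4))
    print(P.round(4).tolist()); return c,np.arctan2(ax[1],ax[0])
E
python3 - <<'E'
from m import *
a=load('scene0');b=load('side0')
f1=lambda L,z:[w(a,205+x/4.4,160+y/4.2,z) for x,y in L]
f2=lambda L,z:[w(b,215+x/5,160+y/5,z) for x,y in L]
rep('bar1',f1([(135,117),(107,148),(710,320),(728,280)],.03))
rep('bar2',f2([(68,348),(92,367),(604,198),(575,180)],.03))
rep('ch1',f1([(115,260),(70,305),(520,485),(553,417)],.02))
rep('ch2',f2([(215,437),(243,480),(655,352),(617,317)],.02))
s=arm.observe();print(R.from_rotvec(s['ee_rot']).as_matrix().round(3))
E
```

```text
bar1 c [0.5026 0.0872] yaw 13.71 L 0.2982 W 0.0274
[[0.3551, 0.065], [0.3603, 0.0388], [0.6506, 0.1088], [0.6442, 0.1363]]
bar2 c [0.5032 0.0869] yaw 13.7 L 0.2968 W 0.0216
[[0.3548, 0.0611], [0.3631, 0.0425], [0.6516, 0.1115], [0.6431, 0.1327]]
ch1 c [ 0.52   -0.0116] yaw 9.17 L 0.2195 W 0.0381
[[0.4097, -0.0117], [0.4137, -0.0464], [0.6333, -0.0142], [0.6234, 0.0261]]
ch2 c [ 0.5204 -0.0136] yaw 9.73 L 0.2191 W 0.0342
[[0.41, -0.0148], [0.415, -0.0493], [0.632, -0.0115], [0.6248, 0.0214]]
[[-0.    -0.915  0.404]
 [-0.001  0.404  0.915]
 [-1.    -0.    -0.001]]
```

Call:
{"fn": "move_arm", "kwargs": {
  "steps": "0 -0.52 -0.477 0.916 0; 0 -0.52 -0.477 0.916 0; 0 -0.52 -0.477 0.916 0; 0 -0.52 -0.477 0.916 0; 0 -0.52 -0.477 0.916 0; 0 -0.52 -0.477 0.916 0; 0 -0.52 -0.477 0.916 0; 0 -0.52 -0.477 0.916 0; 0 -0.52 -0.477 0.916 0; 0 -0.52 -0.477 0.916 0"
}}

```text
clock: 0.93
position: [0.4197, 0.1881, 0.2267]
ee_rot: [-0.187, 1.563, 0.188]
force: [1.6, 1.2, 0.1]
width: 0.998
```

```bash
cat > st.py <<'E'
from m import *
import sys
s=arm.observe();M=R.from_rotvec(s['ee_rot']).as_matrix();p=s['position']
yaw=np.radians(13.7);u=np.array([np.cos(yaw),np.sin(yaw)]);n=np.array([-u[1],u[0]]);B=np.array([.503,.087])
print(s['clock'],p.round(4),'toolz yaw',np.degrees(np.arctan2(M[1,2],M[0,2])).round(2),'tilt',M[2].round(4),'F',s['force'].round(2),'w',s['width'])
print('bar frame along,across',((p[:2]-B)@u).round(4),((p[:2]-B)@n).round(4),'Fn',(s['force'][:2]@n).round(2),'T',s['ft_torque'].round(2))
if len(sys.argv)>1:
    t=np.array([float(x) for x in sys.argv[1:4]]);W=np.r_[B+t[0]*u+t[1]*n,t[2]]
    print('tool shift',(M.T@(W-p)).round(4),'turn',np.arctan2(M[1,2],M[0,2])-yaw)
E
python3 st.py -.007 -.165 .226
```

```text
0.9333 [0.4197 0.1881 0.2267] toolz yaw 13.69 tilt [-1.e+00  2.e-04 -1.e-04] F [1.57 1.23 0.14] w 0.9975089058745239
bar frame along,across -0.057 0.1179 Fn 0.82 T [-0.08 -0.01 -0.01]
tool shift [ 0.0006 -0.2829  0.0501] turn -0.0001473663347834886
```

Call:
{"fn": "move_arm", "kwargs": {
  "steps": "0 -0.275 0.05 0 0; 0 -0.275 0.05 0 0; 0 -0.275 0.05 0 0; 0 -0.275 0.05 0 0; 0 -0.275 0.05 0 0; 0 -0.275 0.05 0 0; 0 -0.275 0.05 0 0; 0 -0.275 0.05 0 0; 0.06 -0.275 0.05 0 0; 0.1 -0.275 0.05 0 0"
}}

```text
clock: 1.77
position: [0.5352, -0.0662, 0.144]
ee_rot: [-0.187, 1.557, 0.186]
force: [0.8, 1.4, -1.8]
width: 1.002
```

```bash
python3 st.py -.007 -.165 .009; python3 - <<'E'
from h import *
for n in ['scene','wrist']: grab(n,n+'1')
E
```

```text
1.7667 [ 0.5352 -0.0662  0.144 ] toolz yaw 13.61 tilt [-1.     -0.0013  0.0053] F [ 0.83  1.42 -1.84] w 1.001673860225163
bar frame along,across -0.005 -0.1565 Fn 1.18 T [ 0.03  0.03 -0.02]
tool shift [ 0.135  -0.0084 -0.0027] turn -0.0014995333785694787
```

View pics/scene1.png

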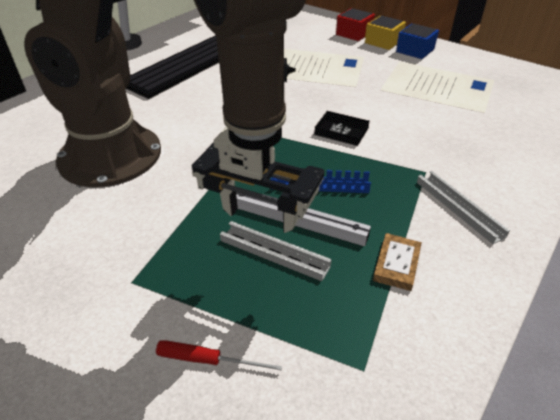

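View pics/wrist1.png

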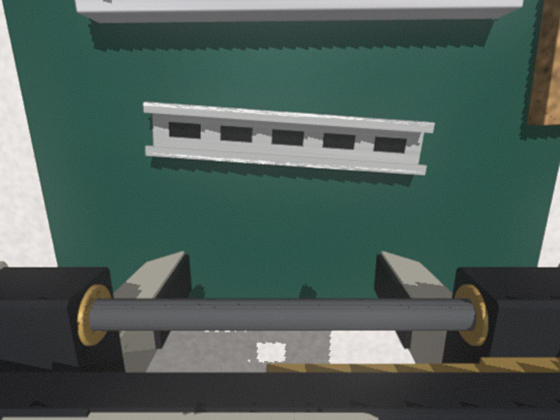

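The scene and wrist views show the fingers clear of the channel on its right side (wrist: channel's right flange at rows 150–170, fingers at about row 255).

```bash
python3 st.py -.007 -.163 .009
```

```text
1.8667 [ 0.5289 -0.0646  0.1383] toolz yaw 13.69 tilt [-0.9999  0.0024 -0.0102] F [-0.91 -0.11  0.55] w 1.0006312164838123
bar frame along,across -0.0107 -0.1534 Fn 0.11 T [-0.04  0.08  0.04]
tool shift [ 0.1292 -0.0099  0.0051] turn -0.00024702927956402054
```

Call:
{"fn": "move_arm", "kwargs": {
  "steps": "0.03 -0.01 0 0 0; 0.06 -0.01 0 0 0; 0.085 -0.01 0 0 0; 0.085 -0.01 0 0 0; 0.085 -0.01 0 0 0"
}}

```text
clock: 2.28
position: [0.5356, -0.0749, 0.0593]
ee_rot: [-0.187, 1.564, 0.188]
force: [0.6, -0.6, 0.3]
width: 0.998
```

```bash
python3 st.py -.007 -.163 .009
```

```text
2.2833 [ 0.5356 -0.0749  0.0593] toolz yaw 13.7 tilt [-1.0e+00  5.0e-04 -1.2e-03] F [ 0.57 -0.57  0.34] w 0.9979683063639666
bar frame along,across -0.0067 -0.165 Fn -0.69 T [-0.08 -0.01  0.02]
tool shift [ 0.0503  0.0019 -0.0003] turn 1.2765236469786112e-05
```

Call:
{"fn": "move_arm", "kwargs": {
  "steps": "0.02 0 0 0 0; 0.04 0 0 0 0; 0.05 0 0 0 0; 0.05 0 0 0 0; 0.05 0 0 0 0"
}}

```text
clock: 2.7
position: [0.5364, -0.075, 0.0098]
ee_rot: [-0.188, 1.562, 0.188]
force: [-0.5, 0.6, 0.8]
width: 0.992
```

```bash
python3 st.py -.007 -.1 .009; python3 - <<'E'
from h import *
for n in ['scene','side']: grab(n,n+'2')
cv2.imwrite('pics/j2.png',np.vstack([cv2.resize(load(t)['img'][150:300,190:390],(800,600))[:,:][::2] if 0 else cv2.resize(load(t)['img'][160:290,200:400],(460,299)) for t in('scene2','side2')]))
E
```

```text
2.7 [ 0.5364 -0.075   0.0098] toolz yaw 13.7 tilt [-1.0e+00 -1.0e-04  1.1e-03] F [-0.51  0.57  0.82] w 0.9922527726106273
bar frame along,across -0.0059 -0.1653 Fn 0.68 T [-0.04 -0.   -0.04]
tool shift [ 0.0008  0.0653 -0.0011] turn -7.484174198593707e-05
```

View pics/j2.png

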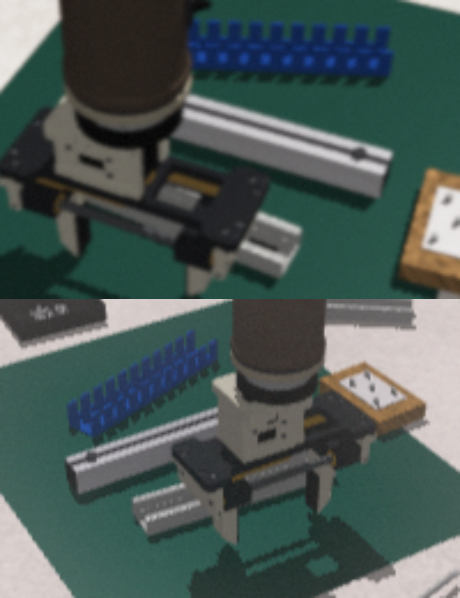

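Both fingers stand on the bench right of the channel, with the bar beyond it. Now the slow two-finger push begins.

Call:
{"fn": "move_arm", "kwargs": {
  "steps": "0 0.008 0 0 0; 0 0.016 0 0 0; 0 0.023 0 0 0; 0 0.03 0 0 0; 0 0.037 0 0 0; 0 0.044 0 0 0; 0 0.051 0 0 0; 0 0.058 0 0 0; 0 0.065 0 0 0; 0 0.07 0 0 0"
}}

```text
clock: 3.63
position: [0.5188, -0.0061, 0.0084]
ee_rot: [-0.188, 1.563, 0.188]
force: [-0.3, -1.4, 1.7]
width: 1.002
```

```bash
python3 st.py -.007 -.066 .009; python3 - <<'E'
from h import *
for n in ['wrist','side']: grab(n,n+'3')
cv2.imwrite('pics/j3.png',np.hstack([load(t)['img'][:,:, :] if t=='x' else cv2.resize(load(t)['img'],(400,300)) for t in('wrist3','side3')]))
E
```

```text
3.6333 [ 0.5188 -0.0061  0.0084] toolz yaw 13.71 tilt [-1.e+00  1.e-04 -1.e-04] F [-0.34 -1.4   1.7 ] w 1.0017928234080056
bar frame along,across -0.0067 -0.0942 Fn -1.28 T [-0.6  -0.05  0.01]
tool shift [-0.0006  0.0282 -0.0003] turn 0.00018127307370216506
```

View pics/j3.png

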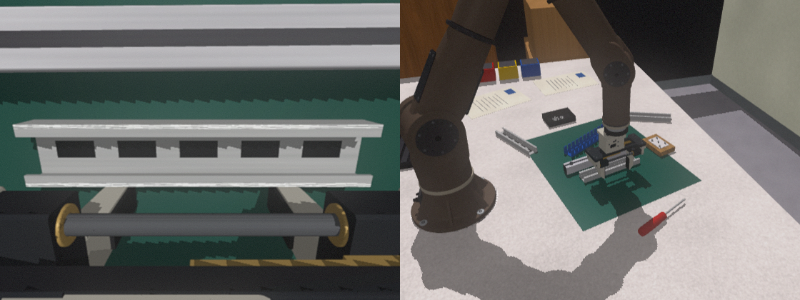

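The wrist view shows the channel now almost parallel to the bar (flange edges about rows 120–190, bar face at row 70), held square by the two fingers. I'll continue.

Call:
{"fn": "move_arm", "kwargs": {
  "steps": "0 0.005 0 0 0; 0 0.01 0 0 0; 0 0.014 0 0 0; 0 0.017 0 0 0; 0 0.02 0 0 0; 0 0.022 0 0 0; 0 0.022 0 0 0"
}}

```text
clock: 4.32
position: [0.5136, 0.0151, 0.0083]
ee_rot: [-0.188, 1.563, 0.188]
force: [0.4, -0.4, -0.7]
width: 1.0
```

```bash
python3 st.py -.007 -.066 .009; python3 - <<'E'
from h import *
d=grab('wrist','wrist4')
E
```

```text
4.3167 [0.5136 0.0151 0.0083] toolz yaw 13.72 tilt [-1.e+00  5.e-04 -2.e-04] F [ 0.43 -0.4  -0.72] w 0.9996113952208974
bar frame along,across -0.0067 -0.0724 Fn -0.49 T [-0.01  0.04  0.02]
tool shift [-0.0007  0.0064 -0.0003] turn 0.00043611650390931733
```

View pics/wrist4.png

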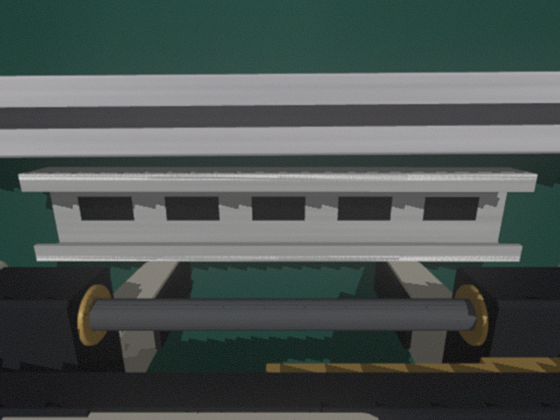

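A narrow gap is left (bar's lower edge at row 155, channel's upper flange at row 172). I'll go on in small steps, watching the force.

Call:
{"fn": "move_arm", "kwargs": {
  "steps": "0 0.002 0 0 0; 0 0.004 0 0 0; 0 0.006 0 0 0; 0 0.006 0 0 0"
}}

```text
clock: 4.7
position: [0.5123, 0.0206, 0.0084]
ee_rot: [-0.188, 1.563, 0.188]
force: [-0.3, -0.3, 0.3]
width: 1.001
```

Call:
{"fn": "move_arm", "kwargs": {
  "steps": "0 0.001 0 0 0; 0 0.002 0 0 0; 0 0.002 0 0 0"
}}

```text
clock: 4.95
position: [0.5119, 0.0223, 0.0084]
ee_rot: [-0.188, 1.563, 0.188]
force: [0.6, -0.9, -0.2]
width: 1.002
```

```bash
python3 st.py; python3 - <<'E'
from h import *
d=grab('wrist','wrist5')
E
```

```text
4.95 [0.5119 0.0223 0.0084] toolz yaw 13.69 tilt [-1.e+00  1.e-04  0.e+00] F [ 0.63 -0.86 -0.21] w 1.0015057496900832
bar frame along,across -0.0067 -0.065 Fn -0.99 T [-0.2  -0.05  0.01]
```

View pics/wrist5.png

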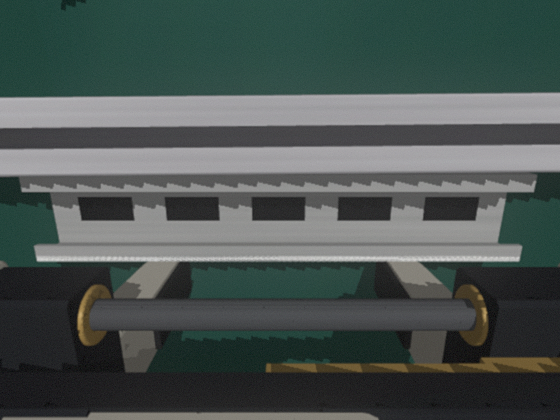

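Call:
{"fn": "move_arm", "kwargs": {
  "steps": "0 0.001 0 0 0; 0 0.002 0 0 0; 0 0.002 0 0 0"
}}

```text
clock: 5.25
position: [0.5119, 0.0236, 0.0085]
ee_rot: [-0.188, 1.562, 0.187]
force: [1.7, -3.5, -1.3]
width: 0.999
```

```bash
python3 st.py
```

```text
5.25 [0.5119 0.0236 0.0085] toolz yaw 13.69 tilt [-1.e+00 -9.e-04  8.e-04] F [ 1.73 -3.49 -1.28] w 0.9987199348714055
bar frame along,across -0.0063 -0.0637 Fn -3.8 T [-0.94 -0.42  0.24]
```

Call:
{"fn": "move_arm", "kwargs": {
  "steps": "0 0.001 0 0 0; 0 0.001 0 0 0; 0 0.001 0 0 0"
}}

```text
clock: 5.5
position: [0.5119, 0.0236, 0.0085]
ee_rot: [-0.189, 1.562, 0.186]
force: [2.0, -6.8, -1.3]
width: 1.001
```

```bash
python3 st.py
```

```text
5.5 [0.5119 0.0236 0.0085] toolz yaw 13.65 tilt [-1.e+00 -2.e-03  9.e-04] F [ 1.96 -6.84 -1.35] w 1.000828280760319
bar frame along,across -0.0064 -0.0637 Fn -7.11 T [-1.64 -0.56  0.39]
```

Force is rising with the near finger alone loaded, which suggests the bar's yaw is slightly larger than the tool's. I'll yaw a little so that the far finger presses too.

Call:
{"fn": "move_arm", "kwargs": {
  "steps": "0 0 0 -0.006 0; 0 0 0 -0.012 0; 0 0 0 -0.012 0"
}}

```text
clock: 5.75
position: [0.5119, 0.0239, 0.0085]
ee_rot: [-0.197, 1.561, 0.195]
force: [3.2, -5.0, -2.0]
width: 0.998
```

```bash
python3 st.py
```

```text
5.75 [0.5119 0.0239 0.0085] toolz yaw 14.29 tilt [-1.     -0.0013  0.0011] F [ 3.23 -5.02 -1.99] w 0.9975967060530271
bar frame along,across -0.0063 -0.0634 Fn -5.64 T [-1.29 -0.4  -0.33]
```

Now the far finger carries the load, so both ends are seated. I'll back off and lift.

Call:
{"fn": "move_arm", "kwargs": {
  "steps": "0 -0.004 0 0 0; 0 -0.014 0 0 0; 0 -0.03 0 0 0; 0 -0.045 0 0 0; 0 -0.055 0 0 0; -0.03 -0.06 0 0 0; -0.07 -0.06 0 0 0; -0.11 -0.06 0 0 0; -0.15 -0.06 0 0 0; -0.15 -0.06 0 0 0"
}}

```text
clock: 6.58
position: [0.5298, -0.0341, 0.1652]
ee_rot: [-0.196, 1.552, 0.196]
force: [2.7, -0.2, -0.6]
width: 1.006
```

Call:
{"fn": "move_arm", "kwargs": {
  "steps": "-0.04 -0.04 0 0 0; -0.08 -0.08 0 0 0; -0.08 -0.12 0 0 0; -0.08 -0.16 0 0 0; -0.08 -0.2 0 0 0; -0.08 -0.2 0 0 0; -0.08 -0.2 0 0 0"
}}

```text
clock: 7.17
position: [0.575, -0.2332, 0.2386]
ee_rot: [-0.194, 1.562, 0.189]
force: [-0.6, -0.1, 1.1]
width: 0.999
```

```bash
python3 st.py; python3 - <<'E'
from h import *
for n in ['scene','side','wrist']: grab(n,n+'6')
d=load('scene6');cv2.imwrite('pics/c61.png',cv2.resize(d['img'][160:300,205:385],None,fx=4.4,fy=4.2,interpolation=2))
d=load('side6');cv2.imwrite('pics/c62.png',cv2.resize(d['img'][160:280,215:365],None,fx=5,fy=5,interpolation=2))
E
```

```text
7.1667 [ 0.575  -0.2332  0.2386] toolz yaw 13.99 tilt [-1.e+00 -3.e-03 -5.e-04] F [-0.55 -0.08  1.12] w 0.9994301811817906
bar frame along,across -0.0058 -0.3281 Fn 0.05 T [-0.06  0.1   0.04]
```

View pics/c61.png

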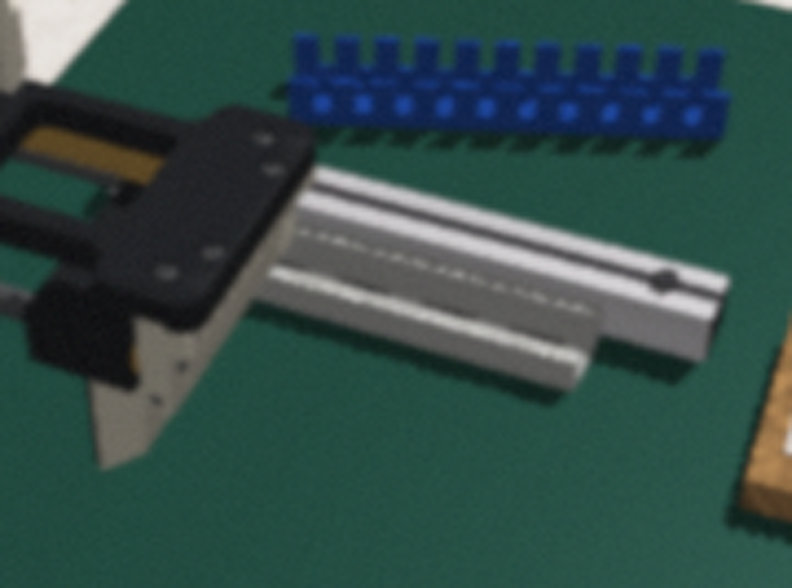

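View pics/c62.png

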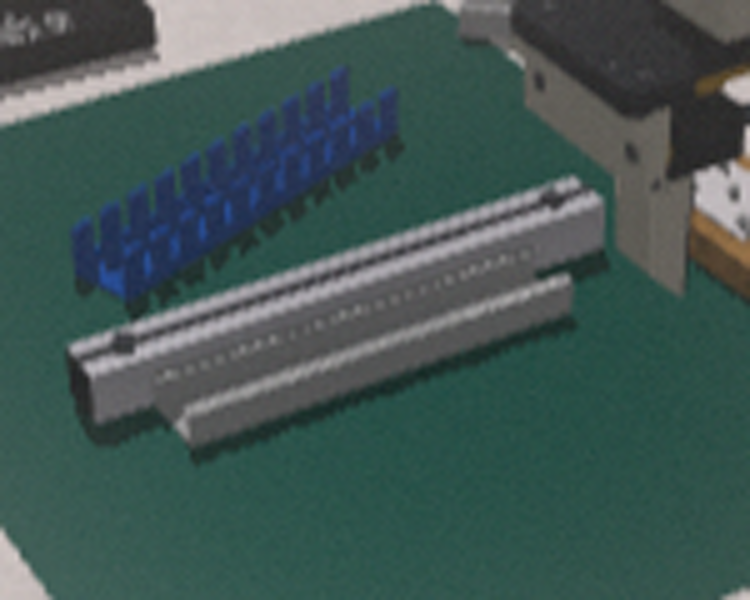

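View pics/wrist6.png

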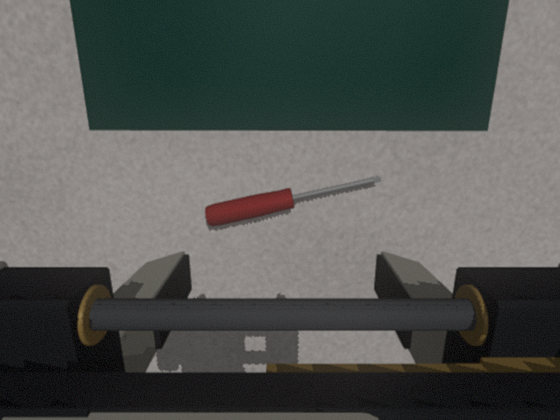

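Both views show the channel lying along the bar with no visible gap, and the duct unmoved. I'll measure, and work out where the wrist camera must be to look straight down on the joint.

```bash
python3 - <<'E'
from m import *
b=load('side6')
P=[w(b,215+x/5,160+y/5,.02)[:2] for x,y in [(190,412),(572,280)]]
Q=[w(b,215+x/5,160+y/5,.03)[:2] for x,y in [(92,367),(604,198)]]
for X in(P,Q):
    v=X[1]-X[0];print(np.round(X,4).tolist(),np.degrees(np.arctan2(v[1],v[0])),np.linalg.norm(v))
u=(Q[1]-Q[0])/np.linalg.norm(Q[1]-Q[0]);print('outer edge from face',[round(float((p-Q[0])@[-u[1],u[0]]),4) for p in P],'along',[float((p-Q[0])@u) for p in P])
d=load('wrist6');print(np.array(d['extrinsics']).round(3),d['vfov'])
E
python3 st.py -.006 -.12 .2386
```

```text
[[0.4029, 0.0072], [0.6145, 0.0583]] 13.58380064115934 0.21766683546441964
[[0.3631, 0.0425], [0.6516, 0.1115]] 13.45412828342156 0.2966475582102099
outer edge from face [-0.0436, -0.0431] along [0.030552577794831722, 0.24821885580191896]
[[ 0.969 -0.236 -0.07   0.556]
 [ 0.246  0.929  0.276 -0.152]
 [-0.    -0.285  0.959  0.397]
 [ 0.     0.     0.     1.   ]] 62.09955578421021
7.3167 [ 0.5754 -0.2259  0.2378] toolz yaw 14.39 tilt [-1.0e+00  1.6e-03 -6.0e-04] F [-0.48  0.89  0.14] w 1.00086976241925
bar frame along,across -0.0037 -0.3212 Fn 0.98 T [-0.1   0.07  0.  ]
tool shift [-5.000e-04  2.012e-01  2.000e-04] turn 0.012064385739676386
```

Call:
{"fn": "move_arm", "kwargs": {
  "steps": "0 0.04 0 0 0; 0 0.08 0 0 0; 0.03 0.12 0 0 0; 0.06 0.16 0 0 0; 0.08 0.2 0 0 0; 0.08 0.226 0 0 0; 0.08 0.226 0 0 0; 0.08 0.226 0 0 0; 0.08 0.226 0 0 0"
}}

```text
clock: 8.07
position: [0.5194, -0.0067, 0.1587]
ee_rot: [-0.199, 1.561, 0.2]
force: [0.1, 0.1, 0.6]
width: 0.999
```

```bash
python3 st.py; python3 - <<'E'
from h import *
d=grab('wrist','wrist7'); print(np.array(d['extrinsics'])[:3,3])
cv2.imwrite('pics/c7.png',cv2.resize(d['img'][50:210,80:480],(800,320),interpolation=2))
E
```

```text
8.0667 [ 0.5194 -0.0067  0.1587] toolz yaw 14.55 tilt [-1.e+00  3.e-04  2.e-04] F [0.05 0.06 0.63] w 0.9990388830877336
bar frame along,across -0.0062 -0.0949 Fn 0.05 T [-0.1   0.04  0.01]
[0.49942485 0.06852908 0.31798982]
```

View pics/c7.png

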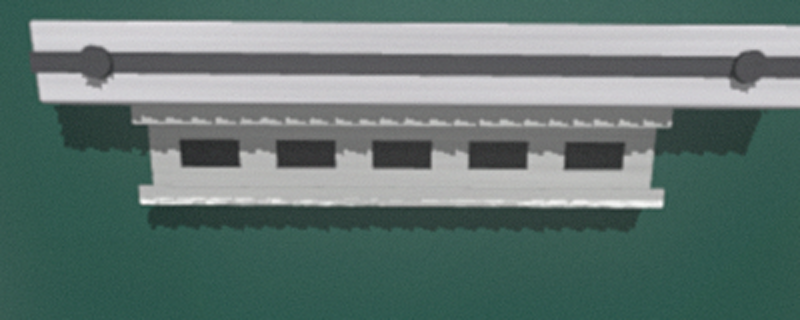

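```bash
python3 - <<'E'
from m import *
d=load('wrist7'); g=lambda x,y,z:w(d,80+x/2,50+y/2,z)[:2]
A=g(42,101,.03),g(800,107,.03); L=g(30,21,.03),g(800,27,.03); O=g(140,205,.02),g(663,208,.02); I=g(132,104,.02),g(672,107,.02)
u=(A[1]-A[0]);u/=np.linalg.norm(u);n=np.array([-u[1],u[0]])
print('bar yaw',np.degrees(np.arctan2(u[1],u[0])))
for k,X in(('barleft',L),('outer',O),('innervis',I)): print(k,[round(float((p-A[0])@n)*1000,1) for p in X],[round(float((p-A[0])@u)*1000,1) for p in X])
from scipy.spatial.transform import Rotation
z=d['z_map']
# depth profiles across joint
for x in (200,400,600):
    print(x,[(y,*(np.round([(w(d,80+x//2,v)[:2]-A[0])@n*1000,w(d,80+x//2,v)[2]*1000],1))) for v in range(94,116,1) for y in[v]])
E
```

```text
bar yaw 14.098307828022735
barleft [29.0, 29.1] [-0.5, 293.3]
outer [-41.5, -41.1] [30.6, 252.4]
innervis [-0.7, -0.2] [31.5, 251.4]
200 [(94, np.float64(5.3), np.float64(31.2)), (95, np.float64(4.5), np.float64(31.1)), (96, np.float64(3.8), np.float64(31.8)), (97, np.float64(3.0), np.float64(32.3)), (98, np.float64(2.3), np.float64(31.4)), (99, np.float64(1.6), np.float64(30.8)), (100, np.float64(0.8), np.float64(30.3)), (101, np.float64(0.0), np.float64(32.3)), (102, np.float64(-0.5), np.float64(21.5)), (103, np.float64(-1.3), np.float64(22.3)), (104, np.float64(-2.0), np.float64(21.1)), (105, np.float64(-2.8), np.float64(22.0)), (106, np.float64(-3.6), np.float64(21.6)), (107, np.float64(-4.4), np.float64(21.8)), (108, np.float64(-5.2), np.float64(22.6)), (109, np.float64(-5.9), np.float64(21.6)), (110, np.float64(-6.7), np.float64(20.8)), (111, np.float64(-7.5), np.float64(21.6)), (112, np.float64(-8.4), np.float64(4.5)), (113, np.float64(-9.3), np.float64(3.4)), (114, np.float64(-10.1), np.float64(3.5)), (115, np.float64(-10.9), np.float64(4.1))]
400 [(94, np.float64(5.8), np.fl
[... 1136 characters left out ...]
p.float64(31.2)), (100, np.float64(2.0), np.float64(31.4)), (101, np.float64(1.3), np.float64(31.0)), (102, np.float64(0.5), np.float64(31.1)), (103, np.float64(-0.2), np.float64(29.9)), (104, np.float64(-0.8), np.float64(21.8)), (105, np.float64(-1.6), np.float64(20.9)), (106, np.float64(-2.4), np.float64(21.5)), (107, np.float64(-3.2), np.float64(21.2)), (108, np.float64(-3.9), np.float64(22.7)), (109, np.float64(-4.7), np.float64(21.3)), (110, np.float64(-5.5), np.float64(21.9)), (111, np.float64(-6.3), np.float64(21.4)), (112, np.float64(-7.1), np.float64(20.0)), (113, np.float64(-7.8), np.float64(23.4)), (114, np.float64(-8.8), np.float64(3.9)), (115, np.float64(-9.6), np.float64(4.9))]
```

```bash
python3 -c "
from cell import arm
print(arm.observe()['force'],arm.sign_off())"
```

```text
the job is handed in; nothing more can be done
[ 0.36431617 -0.88602755 -0.43327705] None
```

The steel channel now lies flush and parallel against the right-hand long face of the stop bar, and I handed the job in at about 8 s of the 35 s allowed.

I set both open fingers on the bench to the right of the channel. I then pushed it slowly at right angles to the bar, about 100 mm of tool travel in all, until the contact force rose to about 7 N. A small yaw first loaded the near finger and then the far one, which seated both ends. After that I backed off and lifted clear.

**Last checks:**
- **Flush:** a wrist view from above shows the depth stepping straight from the bar top to the channel flange at three points along it, with no mat visible between them. Any gap is under about 1 mm.
- **Parallel:** the channel's outer edge is 41.5 mm from the bar face at one end and 41.1 mm at the other.
- **Position along the bar:** it spans about 31 to 252 mm of the 300 mm bar, so it does not overhang either end.
- **Duct:** it looks unchanged in the scene and side views. I compared it by eye and did not measure it.

**Disagreements:** the outer edge should nominally be 40 mm from the face. The wrist view read about 41 mm and a coarser side-view reading gave 43 mm. In those views the bar's own edges also read 1 to a few mm off, so I took this as calibration and pixel-picking error.

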